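Blank off a washer valve block for its pressure test

TASK

Get the pressure-washer valve block ready for its pressure test: first turn the selector on the console to off (its pointer at the small white ring), then swing the clear guard well clear of the block and push every steel sleeve standing on the bench fully home onto a spigot of its own size (wide sleeves on the thick spigots, narrow ones on the thin), so that each sits flat on the block. Then swing the guard back squarely over the block, and only after that turn the selector until its pointer is at the long white line. Leave the mug and the spray bottle standing where they are.

Things in the scene. Friction and masses are not known exactly. Their poses are not given: they have to be found in the camera images.
- stand: test stand, fixed to the bench: grey base plate with an aluminium valve block 140 x 140 mm (top 52 mm above the bench) carrying four upright brass spigots; origin at bench level under the block's centre, x and y along the block's sides, z up. A post for the guard stands 170 mm from the block's centre towards the stand's -y, 28 mm in diameter and 135 mm tall
- thick_a (a point): round brass spigot standing up from the block: this point is the centre of its foot, on the block's flat top (52 mm above the bench). Diameter 28 mm, 25 mm tall, its upper 9 mm tapering to half that diameter. The spigots form a 76 mm square: thick ones on one diagonal, thin ones on the other. Fixed to the stand
- thick_b (a point): round brass spigot standing up from the block: this point is the centre of its foot, on the block's flat top (52 mm above the bench). Diameter 28 mm, 25 mm tall, its upper 9 mm tapering to half that diameter. The spigots form a 76 mm square: thick ones on one diagonal, thin ones on the other. Fixed to the stand
- thin_a (a point): round brass spigot standing up from the block: this point is the centre of its foot, on the block's flat top (52 mm above the bench). Diameter 18 mm, 25 mm tall, its upper 9 mm tapering to half that diameter. The spigots form a 76 mm square: thick ones on one diagonal, thin ones on the other. Fixed to the stand
- thin_b (a point): round brass spigot standing up from the block: this point is the centre of its foot, on the block's flat top (52 mm above the bench). Diameter 18 mm, 25 mm tall, its upper 9 mm tapering to half that diameter. The spigots form a 76 mm square: thick ones on one diagonal, thin ones on the other. Fixed to the stand
- wide1: one of up to two wide steel sleeves (loose tube, open at both ends, standing on end): outer diameter 46 mm, bore 31 mm, height 34 mm, about 0.24 kg; origin at the centre of its lower end, z along its axis. Fits a thick spigot with 1.5 mm clearance all round. May be absent
- wide2: one of up to two wide steel sleeves (loose tube, open at both ends, standing on end): outer diameter 46 mm, bore 31 mm, height 34 mm, about 0.24 kg; origin at the centre of its lower end, z along its axis. Fits a thick spigot with 1.5 mm clearance all round. May be absent
- narrow1: one of up to two narrow steel sleeves (loose tube, open at both ends, standing on end): outer diameter 34 mm, bore 21 mm, height 30 mm, about 0.13 kg; origin at the centre of its lower end, z along its axis. Fits a thin spigot with 1.5 mm clearance all round. May be absent
- narrow2: one of up to two narrow steel sleeves (loose tube, open at both ends, standing on end): outer diameter 34 mm, bore 21 mm, height 30 mm, about 0.13 kg; origin at the centre of its lower end, z along its axis. Fits a thin spigot with 1.5 mm clearance all round. May be absent
- guard (a joint): swing of the clear guard, rad: 0 when squarely over the block (its arm along the stand's +y), growing clockwise seen from above as it swings away to the far side (through the stand's +x at 1.57); limits -0.15 and 1.95. Stiff: stays where it is left, about 3 N at the handle. Opened by 1.7 or more it leaves room for a gripper over all four spigots.
- guard_handle (a point): the guard's round upright black grip, 24 mm in diameter, standing on the pane 110 mm from the hinge axis, its top 201 mm above the bench; this point is on its axis, 178 mm above the bench
- guard_hinge (a point): a point on the guard's vertical hinge axis, at the top of the post. The guard is a clear square pane 170 x 170 mm with dark frame, centred 170 mm from the hinge, underside 138 mm and top 148 mm above the bench; it clears seated sleeves
- console: grey control box 130 x 130 x 50 mm fixed to the bench; origin at the centre of its underside, x and y along its sides, z up. Around the selector are four white marks on its top, 30 degrees apart: counted clockwise from the console's +y, a small ring (off), a dot, a long line 22 mm long (test) and a dot
- selector (a joint): angle of the selector, rad, growing clockwise seen from above: 0 when the pointer is along the console's +y, at the small ring (off), 0.524 at the first dot, 1.047 at the long white line, 1.571 at the last dot (along the console's +x). Spring detents at these four angles; peak torque about 0.06 N m
- selector_grip (a point): on the selector's vertical axis, 8 mm below the top of its grip bar: an upright bar 12 mm thick, 44 mm long and 30 mm tall on a disc 48 mm in diameter, the disc's top 60 mm above the bench, the bar's top 88 mm. The bar lies along the pointer direction; a white line on the pointer half of its top shows which end
- mug: white mug, 80 mm in diameter, 95 mm tall, origin at the centre of its underside; bystander
- sprayer: yellow spray bottle, 84 mm in diameter, 200 mm tall, origin at the centre of its underside; bystander
Mind the look-alikes: they are no part of the job. What is shaped like the narrow2 but green is not meant. What is shaped like the wide2 but turquoise is not meant.

How it is judged:
By the outcome, as a careful person would: the job done as asked, in the order asked, and still so for the second after the job is handed in, with the robot touching nothing.
Of wide1, wide2, narrow1, narrow2 only 3 to 4 are there at a start; the rules pass over those that are not, and their reading is None.
At some moment in a run one of wide1, wide2, narrow1, narrow2 may be knocked a few centimetres aside while the robot is not near it.
It also fails if it takes over 208 s, if anything falls off the work surface, if the arm or the gripper's body presses on something with over 40 N, if the wrist force passes 120 N, or if a joint passes its speed limit or range.

ROBOT

A 7-joint arm with a two-finger parallel gripper is mounted at the origin on the work surface. World frame = base frame: x ahead of the robot, y to its left, z up, the work surface at z = 0. Lengths are in mm, angles in degrees, forces in N, time in s.
With the tool pointing down it reaches from about 350 to 900 mm from the base axis. Payload 19.9 kg.
Tool frame: the origin (TCP) lies between the finger pads; the fingertips stand 8 mm ahead of it and the grasp point (between the pads) lies 11 mm behind it (bot.finger_overhang is the distance from the TCP to the fingertips, in mm); z points along the fingers, y is the line along which they close (so a half turn about z gives the same grasp; the last joint's range is limited). The gripper opens to 94 mm and grips with 3 to 60 N. Pads are 16 mm wide; open, the fingers measure 119 mm over their backs; the gripper's body (75 mm by 177 mm) begins 78 mm behind the grasp point.
Start: joints at [67.924, 23.915, -0.59, 92.452, 0.269, 63.638, -3.037], TCP at [210.66, -588.406, 213.425] pointing down, gripper open.
Joint ranges: [-161.28, 161.28], [-22.2, 115.67], [-73.04, 71.86], [3.21, 147.25], [-68.34, 248.33], [10.77, 114.83], [-161.83, 161.83]. Speed limits (degrees/s): [108.29, 108.29, 136.94, 136.94, 172.46, 172.46, 172.46].

INTERFACE

Orientations are given as a 3x3 rotation matrix whose columns are the frame's x, y, z axes.
In Python, from station import sense, grab_frame, order, bot gives the robot as it stands. The module is installed in compiled form; this text tells all that it offers.
- The arm moves only by the shell command python3 -m inch 'ROWS'. ROWS is JSON, one flat list of numbers, 5 for each row, row after row: the shift along the tool's x, y, z in cm, then the turn about the tool's z in rad, then the closure in counts, from 0 (fully open) to 255 (shut). A call has 1 to 12 rows; each row is the pose to reach, as a shift and turn from the pose commanded when the call began, along the tool's axes at that moment; what a row does not reach only later rows make up. A row lasts 1/8 s, in which the tool goes at most 62.5 mm and 10.7 degrees, less where a joint would pass 70% of its speed; a pose out of reach is approached as far as the arm can. A call with a gripper value outside its range is refused whole. The fingers move at their own pace and stop on an object; the grip force is fixed at half the most. Time passes only in rows, so rows that repeat a pose let the fingers close. It gives the time, the measured TCP pose, the force, the opening and the grip force at its end, in the units of the state.
- sense(): the state, without advancing time (a new reading comes with each control period).
- grab_frame(name): name is "scene" or "side" or "wrist"; returns a dict with "img" (420x560x3 uint8, red, green, blue), "mtx" (3x3 intrinsics, pixels), "dist_coeffs" ([k1, k2, p1, p2, k3] as OpenCV has them; the pictures are not rectified), "extrinsics" (4x4, takes a point from world to camera coordinates). Camera axes: x right, y up, looking along -z (the intrinsics and any distortion apply to the point x, -y, -z); pixel columns grow to the right and rows downward; lengths in mm; the calibration is good to about 2 mm. A picture is of the moment at which its call begins. There is no depth.
- order.finish_job(): hands the job in; it is judged then, once.
The state is a dict: "time": time; "joints": joint angles; "qvel": joint speeds; "effort": joint torques, N m; "position": TCP position; "eef_rot": TCP orientation; "wrist_force": force on the tool from outside, world axes, zero at the start; "moment": the same for the moment, N m; "opening": finger opening in mm; "grip_force": force on a finger pad.
Only numpy, scipy, OpenCV 4.12 (cv2) and the standard library are available. Lean on these libraries where they do the work, as an engineer would, in place of code of your own. Each camera call takes 0.05 s, during which the arm holds its last target. There are 200 camera calls.

## Working session

There is one attempt and no reset: what is moved stays moved. The work goes in short steps, Python scripts to look and compute and a shell command to move; the robot and the scene stay as the last step left them, time stands still between calls to the robot, and variables do not carry over. Pictures are saved under pics/ and viewed, at most 19 in all, crops included, and the job is handed in when it is done.

```bash
mkdir -p pics; cat > h.py <<'E'
import numpy as np, cv2
from station import sense, grab_frame, order, bot
def snap(n,fn=None):
    f=grab_frame(n)
    if fn: cv2.imwrite(f'pics/{fn}.png',f['img'][:,:,::-1])
    return f
def ray(f,px):
    p=cv2.undistortPoints(np.array([[px]],float),np.array(f['mtx']),np.array(f['dist_coeffs']))[0,0]
    E=np.array(f['extrinsics']);R=E[:3,:3];t=E[:3,3]
    d=R.T@np.array([p[0],-p[1],-1]);return -R.T@t,d
def onz(f,px,z):
    o,d=ray(f,px);return o+d*(z-o[2])/d[2]
def proj(f,P):
    E=np.array(f['extrinsics']);c=E[:3,:3]@np.array(P,float)+E[:3,3];c=c*[1,-1,-1]
    return cv2.projectPoints(c.reshape(1,3),np.zeros(3),np.zeros(3),np.array(f['mtx']),np.array(f['dist_coeffs']))[0].ravel()
E
python3 - <<'E'
from h import *
for n in('scene','side','wrist'):
    f=snap(n,n+'0');o,d=ray(f,(280,210));print(n,o.round(),d.round(2))
s=sense();print(s['time'],s['position'],np.round(s['eef_rot'],3),s['opening'])
E
```

```text
scene [1514.  -80.  921.] [-0.76  0.06 -0.65]
side [136. 938. 718.] [ 0.37 -0.79 -0.48]
wrist [ 282. -563.  385.] [-0.23 -0.08 -0.97]
0.15 [ 210.58843795 -588.14340752  212.97411324] [[ 0.941  0.337 -0.   ]
 [ 0.337 -0.941  0.001]
 [-0.    -0.001 -1.   ]] 94.08102601348791
```

View pics/scene0.png

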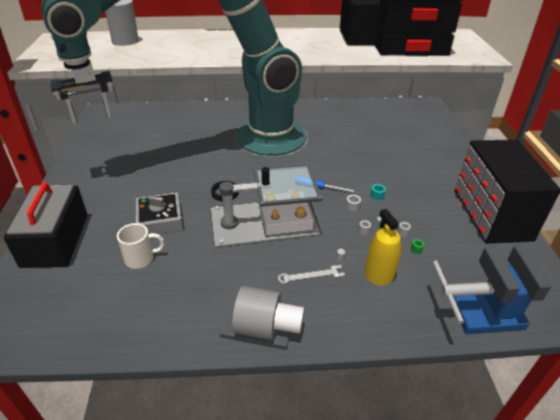

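View pics/side0.png

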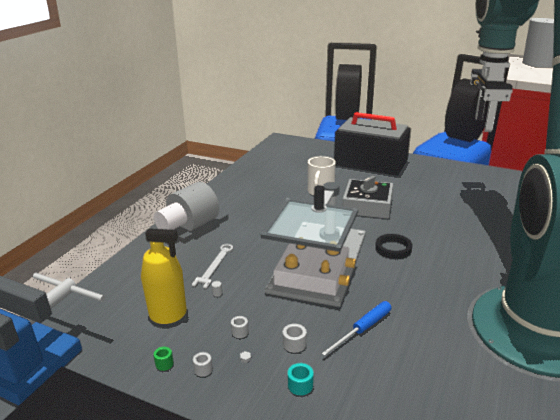

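The scene view shows the stand at about (265,215), the console at (158,212), a wide sleeve at (354,202), narrow sleeves at (365,228) and (404,229), and the look-alikes at (378,191) and (418,246). The side view shows the same sleeves at (294,337), (240,326) and (202,364). Next I'll zoom in.

```bash
python3 - <<'E'
import cv2,numpy as np
a=cv2.imread('pics/scene0.png');b=cv2.imread('pics/side0.png')
r=lambda i,x,y,w,h,k:cv2.resize(i[y:y+h,x:x+w],None,fx=k,fy=k,interpolation=cv2.INTER_CUBIC)
t=np.hstack([r(a,120,160,200,100,4)]);u=np.hstack([r(b,250,160,160,150,2.5),r(a,330,170,110,103,3.6364)[:375]])
u=cv2.resize(u,(800,375))
cv2.imwrite('pics/z1.png',np.vstack([t,u])[:600] if 0 else cv2.resize(np.vstack([t,u]),(800,600)))
E
```

```text
(no output)
```

View pics/z1.png

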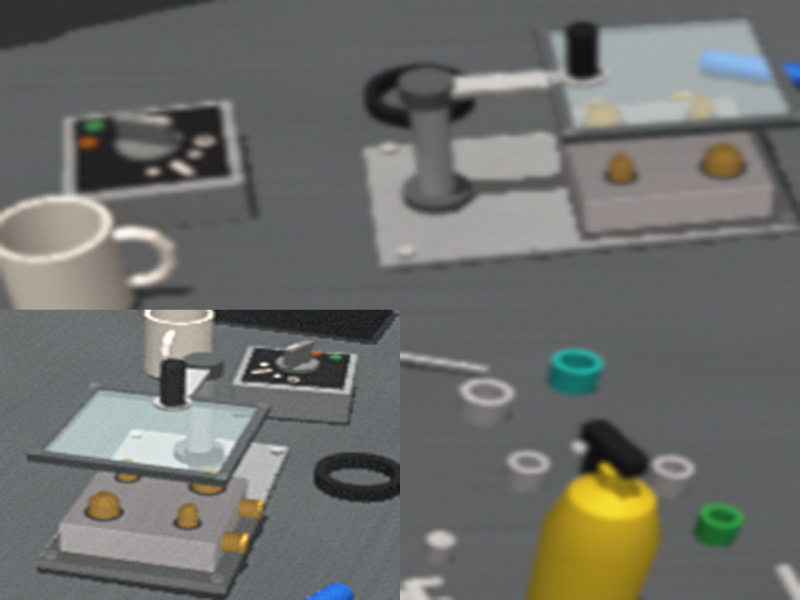

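Zooming in: the guard is closed over the block, its grip at scene (265,176) and its post top at (227,185). The console's ring mark is at about (171,205) and the test line at (165,214). Next come approximate positions.

```bash
python3 - <<'E'
from h import *
import cv2
f=snap('scene');g=snap('side')
S=lambda X,Y:(120+X/4,160+Y/3.097)
for n,p,z in [('ring',S(205,141),50),('line',S(182,167),50),('dot',S(152,172),50),('selaxis',S(147,145),60),('cTL',S(65,117),50),('cTR',S(232,103),50),('cBR',S(243,178),50),('grip top',S(583,28),201),('post top',S(427,78),135),
  ('thin',S(620,178),52),('thick',S(722,172),52)]: print(n,onz(f,p,z).round())
T=lambda X,Y:(330+(X-400)/3.6364/ (1.0)*1.0,170+Y)
# circles: light low-saturation blobs in sleeves area, both views
for nm,fr,box in (('scene',f,(335,180,430,260)),('side',g,(180,300,320,400))):
    x0,y0,x1,y1=box;im=fr['img'][y0:y1,x0:x1].astype(int);mx=im.max(2);mn=im.min(2)
    m=((mx>125)&(mx-mn<30)).astype(np.uint8)
    n,l,st,c=cv2.connectedComponentsWithStats(m)
    for i in range(1,n):
        if st[i,4]>25:
            px=st[i,:2]+st[i,2:4]/2+box[:2]; print(nm,st[i],px,onz(fr,px,17).round())
print(proj(f,(0,0,0)),sense()['time'])
E
```

```text
ring [ 469. -323.   50.]
line [ 507. -335.   50.]
dot [ 513. -356.   50.]
selaxis [ 485. -362.   60.]
cTL [ 427. -435.   50.]
cTR [ 411. -309.   50.]
cBR [ 525. -289.   50.]
grip top [506. -40. 201.]
post top [ 488. -151.  135.]
thin [540. -15.  52.]
thick [535.  60.  52.]
scene [ 0  6 19  6 52] [344.5 189. ] [372. 223.  17.]
scene [ 11  14  16  11 107] [354.  199.5] [427. 244.  17.]
scene [24 40 12  9 77] [365.  224.5] [546. 254.  17.]
scene [64 41 12 10 79] [405. 226.] [558. 373.  17.]
scene [ 2 68  8  7 46] [341.  251.5] [653. 163.  17.]
side [ 50  15  18  19 159] [239.  324.5] [556. 247.  17.]
side [102  23  25  29 378] [294.5 337.5] [441. 237.  17.]
side [60 51 11  9 81] [245.5 355.5] [504. 318.  17.]
side [ 12  52  20  14 165] [202. 359.] [573. 359.  17.]
side [18 67  8  9 43] [202.  371.5] [557. 386.  17.]
[270.69581772 135.42526701] 0.25
```

```bash
python3 -m inch '[5.5,-2,0,0,0, 11,-4,0,0,0, 16.5,-6,0,0,0, 22,-8.3,0,0,0, 27.5,-10.4,0,0,0, 32.6,-12.3,0,0,0, 32.6,-12.3,0,0,0, 32.6,-12.3,0,0,0]'; python3 -c "
from h import *
f=snap('wrist','w1');snap('scene','s1')
print(sense()['position'],np.array(f['extrinsics']).round(3))"
```

```text
time: 1.25
position: [475.6, -363.2, 213.3]
eef_rot: [[0.942, 0.337, -0.001], [0.337, -0.942, -0.0], [-0.001, -0.0, -1.0]]
wrist_force: [0.2, 0.1, -0.1]
opening: 94.1
grip_force: 0.0
[ 475.06263922 -363.84318073  213.3779022 ] [[ 3.37000e-01 -9.41000e-01 -1.00000e-03 -5.01973e+02]
 [ 9.10000e-01  3.26000e-01 -2.56000e-01 -2.88854e+02]
 [ 2.41000e-01  8.50000e-02  9.67000e-01 -4.75612e+02]
 [ 0.00000e+00  0.00000e+00  0.00000e+00  1.00000e+00]]
```

View pics/w1.png

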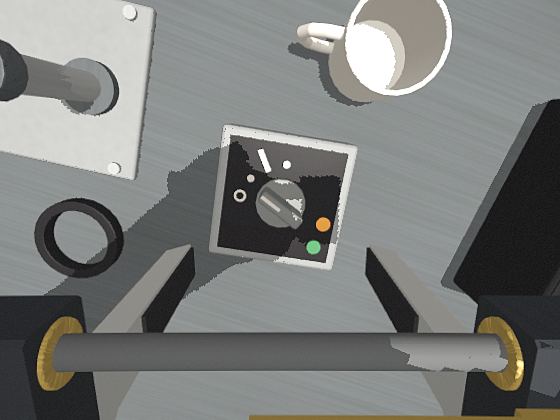

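```bash
python3 - <<'E'
from h import *
import cv2
a=cv2.imread('pics/w1.png');cv2.imwrite('pics/z2.png',cv2.resize(a[150:260,205:355],(750,550),interpolation=cv2.INTER_CUBIC))
E
```

```text
(no output)
```

View pics/z2.png

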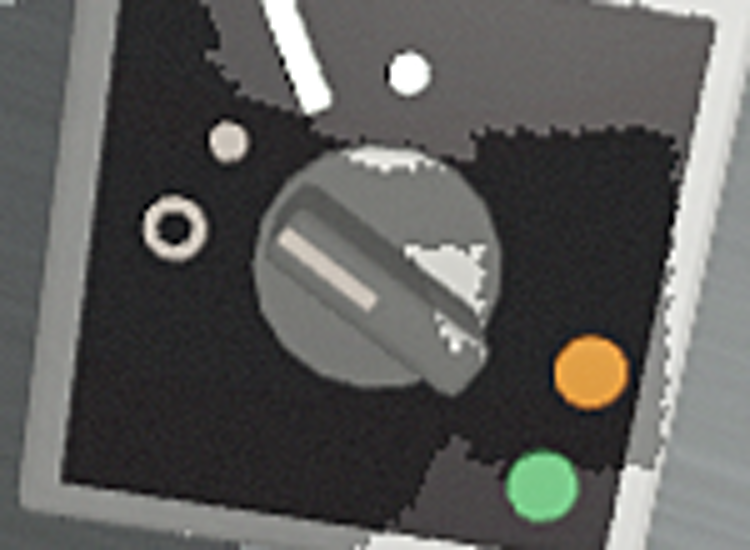

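The zoom shows the white pointer line running from (283,237) to (372,302), towards the first dot, with the disc centred at (378,266) and the ring at (175,228). Next I'll compute the angles.

```bash
python3 - <<'E'
from h import *
f=snap('wrist');Z=lambda x,y:(205+x/5,150+y/5)
ax=onz(f,Z(378,266),60);print('axis',ax)
for n,p in(('ring',(175,228)),('dot',(229,142)),('line',(302,75)),('dot2',(409,74))):
    q=onz(f,Z(*p),50)-ax;print(n,q.round(1),np.hypot(*q[:2]),np.degrees(np.arctan2(q[1],q[0])))
a,b=onz(f,Z(283,237),88),onz(f,Z(372,302),88);d=a-b;print('ptr',a,b,np.degrees(np.arctan2(d[1],d[0])))
s=sense();R=np.array(s['eef_rot']);print('tooly',np.degrees(np.arctan2(R[1,1],R[0,1])),s['joints'],s['position'])
E
```

```text
axis [ 475.15427726 -364.59286087   60.        ]
ring [ -8.3  39.2 -10. ] 40.09179350417207 102.00942648182938
dot [ 11.3  34.6 -10. ] 36.409487488165674 71.9003488882509
line [ 28.3  25.5 -10. ] 38.08102056857305 42.07833928532105
dot2 [ 35.3   6.3 -10. ] 35.87643794808837 10.098530862879986
ptr [ 480.59584966 -345.05188176   88.        ] [ 474.80480258 -363.54402215   88.        ] 72.61139440457188
tooly -70.41604344017335 [ 40.97552168  21.4543752   -8.31596359  96.18927543   3.44297785
  62.61590604 -38.77326357] [ 475.08768628 -363.85718436  213.42789191]
```

```bash
python3 -m inch '[0,0,1,-0.18,0, 0,0,3,-0.36,0, 0,0,5,-0.54,0, 0,0,7,-0.72,0, 0,0,9,-0.915,0, 0,0,12,-0.915,0, 0,0,14.1,-0.915,0, 0,0,14.1,-0.915,0, 0,0,14.1,-0.915,255, 0,0,14.1,-0.915,255, 0,0,14.1,-0.915,255, 0,0,14.1,-0.915,255]'
```

```text
time: 2.9
position: [476.2, -362.8, 72.8]
eef_rot: [[0.307, 0.952, 0.0], [0.952, -0.307, -0.0], [-0.0, 0.0, -1.0]]
wrist_force: [0.9, -0.0, -0.2]
opening: 57.3
grip_force: 0.0
```

```bash
python3 -m inch '[0,0,0,0,255, 0,0,0,0,255, 0,0,0,0,255, 0,0,0,0,255, 0,0,0,0,255, 0,0,0,0,255, 0,0,0,0,255, 0,0,0,-0.15,255, 0,0,0,-0.3,255, 0,0,0,-0.45,255, 0,0,0,-0.53,255, 0,0,0,-0.53,255]'
```

```text
time: 4.4
position: [473.9, -362.4, 72.3]
eef_rot: [[-0.217, 0.976, -0.004], [0.976, 0.217, 0.001], [0.002, -0.004, -1.0]]
wrist_force: [-15.6, 5.9, 15.1]
opening: 11.9
grip_force: 30.0
```

```bash
python3 -m inch '[0,0,0,0,0, 0,0,0,0,0, 0,0,0,0,0, 0,0,-4,0,0, 0,0,-10,0,0, 0,0,-16,0,0, 5,2,-22,0,0, 11,4,-22,0,0, 17,6,-22,0,0, 23,8,-22,0,0, 28.8,9.6,-22,0,0, 28.8,9.6,-22,0,0]'; python3 -c "
from h import *
f=snap('wrist','w2');snap('scene','s2');snap('side','d2')
print(sense()['position'],sense()['joints'])"
```

```text
time: 5.9
position: [507.7, -56.7, 292.9]
eef_rot: [[-0.222, 0.975, 0.001], [0.975, 0.222, 0.0], [-0.0, 0.001, -1.0]]
wrist_force: [-0.3, -0.4, -0.2]
opening: 94.0
grip_force: 0.0
[507.64531794 -61.36079583 292.44053236] [ 36.83967488  10.87600597 -37.90543753 101.68312038   7.1064429
  69.83928407   9.47447883]
```

View pics/w2.png

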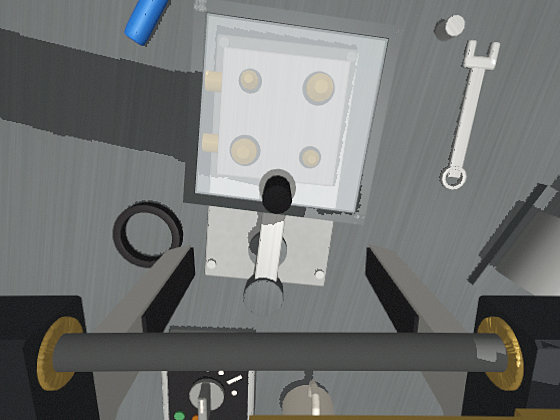

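The picture shows the guard's grip at about (277,190), its arm running to the hinge at (264,292), and four spigots at (249,80), (318,87), (244,150) and (311,157). The selector bar at (206,400) points at the ring.

```bash
python3 - <<'E'
from h import *
import cv2
f=snap('wrist')
a=cv2.imread('pics/w2.png');b=cv2.imread('pics/s2.png')
m=((a.max(2)<35)*255).astype(np.uint8)[150:240,240:320];n,l,st,c=cv2.connectedComponentsWithStats(m)
for i in range(1,n):
    if st[i,4]>50: print(st[i]+[240,150,0,0,0],c[i]+[240,150])
print('griptop', onz(f,(276,190),201))
print('hinge',onz(f,(265,292),150))
for p in((249,78),(318,86),(243,149),(310,156)): print(onz(f,p,68).round(1))
for p in((206,14),(389,38),(364,213),(195,193)): print('pane',onz(f,p,148).round(1))
o=cv2.resize(a[150:310,200:350],(563,600),interpolation=cv2.INTER_CUBIC)
p=cv2.resize(b[185:245,125:200],(237,190),interpolation=cv2.INTER_CUBIC)
q=np.zeros((600,800,3),np.uint8);q[:,:563]=o;q[:190,563:]=p;q[200:580,563:]=cv2.resize(a[345:420,160:207],(237,380),interpolation=cv2.INTER_CUBIC);cv2.imwrite('pics/z3.png',q)
E
```

```text
[263 176  29  38 765] [276.81830065 194.93071895]
griptop [501.22225128 -38.65661184 201.        ]
hinge [ 514.07107947 -150.62024925  150.        ]
[451.4  47.9  68. ]
[524.9  56.   68. ]
[459.3 -26.4  68. ]
[534.2 -17.6  68. ]
pane [416.6  80.2 148. ]
pane [566.4  95.3 148. ]
pane [587.8 -52.2 148. ]
pane [430.6 -67.6 148. ]
```

View pics/z3.png

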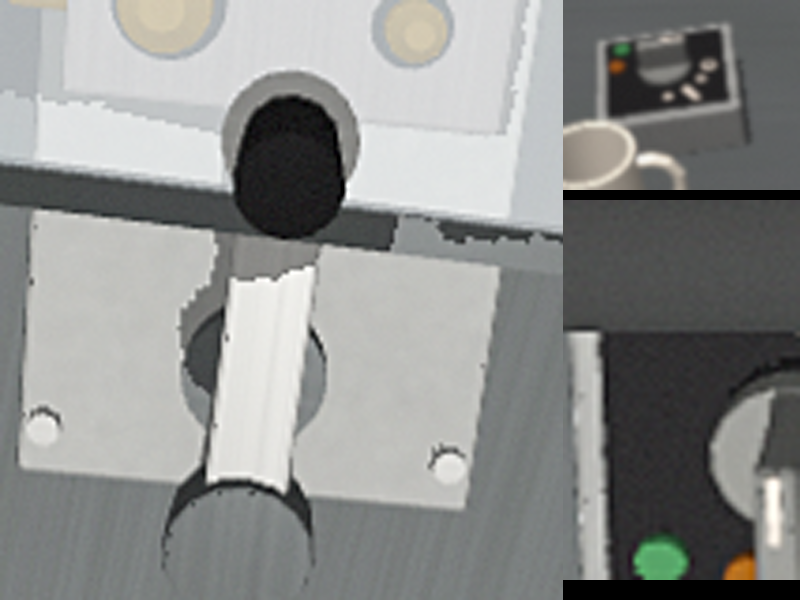

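```bash
python3 -m inch '[2.1,-0.1,3,0,0, 2.1,-0.1,8,0,0, 2.1,-0.1,12,0,0, 2.1,-0.1,12.2,0,0, 2.1,-0.1,12.2,0,255, 2.1,-0.1,12.2,0,255, 2.1,-0.1,12.2,0,255, 2.1,-0.1,12.2,0,255, 2.1,-0.1,12.2,0,255, 2.1,-0.1,12.2,0,255, 2.1,-0.1,12.2,0,255, 2.1,-0.1,12.2,0,255]'
python3 -c "
from h import *
s=sense();R=np.array(s['eef_rot']);p=np.array(s['position']);X,Y=R[:2,0],R[:2,1]
H=np.array([514,-153.]);v=p[:2]-H;print(p,s['opening'],np.hypot(*v),v)
u=v/np.hypot(*v)
for t in np.arange(.15,1.81,.15):
    d=110*((np.cos(t)-1)*u+np.sin(t)*np.array([u[1],-u[0]])); print(round(t,2),round(d@X/10,2),round(d@Y/10,2))
f=cv2.imread('pics/w2.png')
w=snap('scene'); ax=np.array([475.2,-364.6,88])
"
```

```text
time: 7.6
position: [502.0, -40.5, 170.4]
eef_rot: [[-0.216, 0.976, -0.0], [0.976, 0.216, 0.0], [0.0, -0.0, -1.0]]
wrist_force: [-0.8, 0.8, 0.2]
opening: 23.2
grip_force: 30.0
[501.98696657 -40.49084755 170.40363921] 23.162182404262445 113.14867368414755 [-12.01303343 112.50915245]
0.15 -0.31 1.62
0.3 -0.85 3.18
0.45 -1.62 4.63
0.6 -2.6 5.96
0.75 -3.77 7.12
0.9 -5.1 8.1
1.05 -6.56 8.87
1.2 -8.11 9.41
1.35 -9.73 9.71
1.5 -11.38 9.77
1.65 -13.02 9.58
1.8 -14.61 9.14
```

```bash
python3 -m inch '[-0.31,1.62,0,0.07,255, -0.85,3.18,0,0.15,255, -1.62,4.63,0,0.22,255, -2.6,5.96,0,0.3,255, -3.77,7.12,0,0.37,255, -5.1,8.1,0,0.45,255, -6.56,8.87,0,0.52,255, -8.11,9.41,0,0.6,255, -9.73,9.71,0,0.67,255, -11.38,9.77,0,0.75,255, -13.02,9.58,0,0.82,255, -14.61,9.14,0,0.9,255]'; python3 -m inch '[0,0,0,0,255, 0,0,0,0,0, 0,0,0,0,0, 0,0,0,0,0, 0,0,0,0,0]'; python3 -c "
from h import *
s=sense();p=np.array(s['position']);v=p[:2]-[514,-153];print(p,v,np.hypot(*v),s['wrist_force'],s['opening'],s['joints'])"
```

```text
time: 9.15
position: [622.8, -162.4, 170.0]
eef_rot: [[0.632, 0.775, -0.001], [0.775, -0.632, 0.002], [0.001, -0.002, -1.0]]
wrist_force: [-1.3, 7.4, -0.0]
opening: 23.5
grip_force: 30.0
time: 9.78
position: [622.9, -163.2, 170.5]
eef_rot: [[0.63, 0.777, 0.0], [0.777, -0.63, 0.0], [0.0, 0.0, -1.0]]
wrist_force: [0.7, -0.5, 0.2]
opening: 60.1
grip_force: 0.0
[ 622.92074531 -163.17974499  170.50945586] [108.92074531 -10.17974499] 109.39541108954795 [ 0.67587921 -0.54336522  0.15276062] 60.14813457347763 [ 28.01167457  29.80093894 -22.27331764  91.31331119  12.39592822
  61.33297676 -36.61899029]
```

```bash
python3 -m inch '[0,0,-3,0,0, 0,0,-8,0,0, 0.5,-3,-13,0,0, 1.2,-8,-13,0,0, 2,-13,-13,0,0, 2.8,-17,-13,0,0, 3.7,-21.4,-13,0,0, 3.7,-21.4,-13,0,0, 3.7,-21.4,-13,0,0, 3.7,-21.4,-13,0,0]'; python3 -c "
from h import *
f=snap('wrist','w3');np.savez('w3.npz',**{k:np.array(v) for k,v in f.items()})
print(sense()['position'])
g=snap('scene','s3');d=snap('side','d3')
print('spray',onz(g,(381,279),0),onz(d,(167,320),0),'green',onz(g,(418,246),17),'turq',onz(g,(378,191),17),onz(d,(300,379),17))"
```

```text
time: 11.02
position: [480.5, -0.4, 300.3]
eef_rot: [[0.631, 0.776, -0.0], [0.776, -0.631, 0.0], [0.0, -0.0, -1.0]]
wrist_force: [0.3, 0.1, -0.6]
opening: 94.3
grip_force: 0.0
[ 4.80389975e+02 -3.53462969e-01  3.00223949e+02]
spray [743.63132363 258.02836311   0.        ] [709.84163285 279.35032694   0.        ] green [643.28684823 387.47083923  17.        ] turq [387.53225595 331.44918461  17.        ] [389.67836462 330.74656296  17.        ]
```

View pics/w3.png

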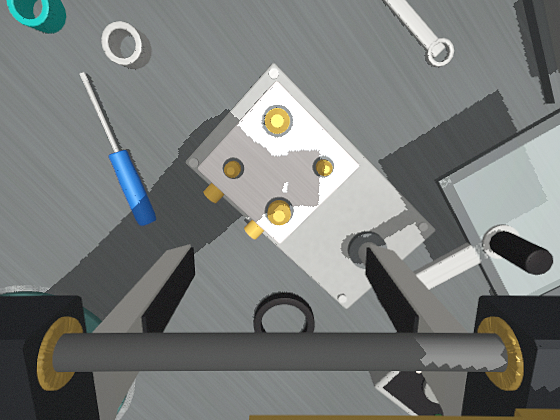

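The picture shows the open guard at the lower right. The spigots are thick at (278,121) and (279,211), thin at (232,168) and (323,168). The wide sleeve is at (122,45).

```bash
cat > spig.py <<'E'
from h import *
f=dict(np.load('w3.npz'))
hsv=cv2.cvtColor(f['img'],cv2.COLOR_RGB2HSV)
m=cv2.inRange(hsv,(12,110,60),(35,255,255))
n,l,st,c=cv2.connectedComponentsWithStats(m)
P=[]
for i in range(1,n):
    if st[i,4]>80: 
        print(st[i],c[i].round(1))
        if st[i,1]<235 and st[i,0]>222: P.append(st[i,:2]+(st[i,2:4]-1)/2)
for z in (60,66,72):
    Q=np.array([onz(f,p,z)[:2] for p in P]);Q=Q[np.argsort(Q[:,1])]
    ctr=Q.mean(0);print(z,ctr.round(1),Q.round(1).tolist(),[round(np.hypot(*(q-ctr)),1) for q in Q])
E
python3 spig.py
```

```text
[265 108  25  26 477] [276.6 120.4]
[224 161  17  17 220] [232.  168.8]
[316 160  16  16 202] [323.6 167.2]
[203 183  21  20 237] [212.8 193.1]
[268 200  23  25 461] [278.7 212.2]
[244 220  20  19 219] [253.  229.5]
[  37  316   46   75 1593] [ 54.3 353.9]
[ 477  316   47   75 1591] [505.1 354.1]
[ 249  408  311   12 1566] [431.3 416.3]
60 [479.   10.1] [[460.4, -24.4], [422.3, -21.4], [535.3, -15.5], [450.4, 51.2], [526.5, 60.5]] [np.float64(39.2), np.float64(64.8), np.float64(61.8), np.float64(50.1), np.float64(69.3)]
66 [479.7  10.8] [[461.4, -23.2], [423.8, -20.2], [535.2, -14.4], [451.6, 51.3], [526.6, 60.4]] [np.float64(38.6), np.float64(63.9), np.float64(60.9), np.float64(49.3), np.float64(68.3)]
72 [480.4  11.4] [[462.4, -22.0], [425.4, -19.1], [535.1, -13.4], [452.7, 51.4], [526.6, 60.4]] [np.float64(38.0), np.float64(63.0), np.float64(60.0), np.float64(48.6), np.float64(67.3)]
```

```bash
python3 -m inch '[5,-3.5,0,0,0, 10,-7,0,0,0, 15,-10.5,0,0,0, 20,-14,0,0,0, 21.4,-14.8,0,0,0, 21.4,-14.8,0,0,0, 21.4,-14.8,0,0,0, 21.4,-14.8,0,0,0]'; python3 -c "
from h import *
f=snap('wrist','w4');np.savez('w4.npz',**{k:np.array(v) for k,v in f.items()})
print(sense()['position'])"
```

```text
time: 12.18
position: [500.5, 258.2, 300.6]
eef_rot: [[0.632, 0.775, 0.0], [0.775, -0.632, -0.0], [-0.0, 0.001, -1.0]]
wrist_force: [-0.1, -0.1, -0.2]
opening: 93.8
grip_force: 0.0
[500.42779119 258.45503043 300.65300229]
```

View pics/w4.png

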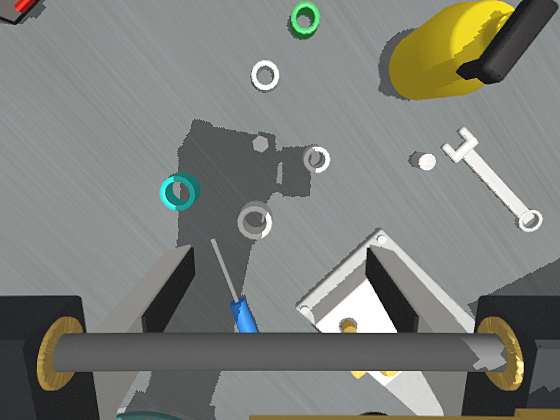

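The picture shows the wide sleeve at (255,220), narrow sleeves at (316,158) and (265,75), green at (305,19) and turquoise at (179,191). There are three real sleeves.

```bash
cat > circ.py <<'E'
from h import *
import sys
def meas(f,px,z,ro,ri,save=None):
    o=onz(f,px,z);mmpx=np.linalg.norm(onz(f,(px[0]+1,px[1]),z)-o)
    x0,y0=int(px[0])-26,int(px[1])-26;k=6
    c=cv2.resize(f['img'][max(y0,0):y0+52,x0:x0+52],None,fx=k,fy=k,interpolation=cv2.INTER_CUBIC)
    g=cv2.GaussianBlur(cv2.cvtColor(c,cv2.COLOR_RGB2GRAY),(9,9),0)
    for r in (ro,ri):
        R=r/mmpx*k
        h=cv2.HoughCircles(g,cv2.HOUGH_GRADIENT,1.5,5,param1=60,param2=12,minRadius=int(R*.93),maxRadius=int(R*1.07))
        if h is None: print(r,'none');continue
        for q in h[0][:3]:
            p=((q[0]+.5)/k-.5+x0,(q[1]+.5)/k-.5+max(y0,0));print(r,np.round(p,1),round(q[2]*mmpx/k,1),onz(f,p,z)[:2].round(1))
            cv2.circle(c,(int(q[0]),int(q[1])),int(q[2]),(255,0,0),1);cv2.circle(c,(int(q[0]),int(q[1])),2,(0,255,0),-1);break
    return c
if __name__=='__main__':
    f=dict(np.load('w4.npz'))
    C=[meas(f,(255,220),34,23,15.5),meas(f,(316,158),30,17,10.5),meas(f,(265,75),30,17,10.5)]
    cv2.imwrite('pics/c4.png',cv2.resize(np.hstack(C)[:,:,::-1],(800,267)))
E
python3 circ.py
```

```text
23 [254. 223.] 22.7 [441.5 238. ]
15.5 [254.7 222.5] 14.9 [442.7 237.9]
17 [316.  159.2] 16.4 [554.9 251.8]
10.5 [316.2 159.5] 10.6 [555.  251.4]
17 [264.7  75.7] 16.3 [567.7 367.7]
10.5 [264.7  74.7] 10.7 [568.4 368.6]
```

View pics/c4.png

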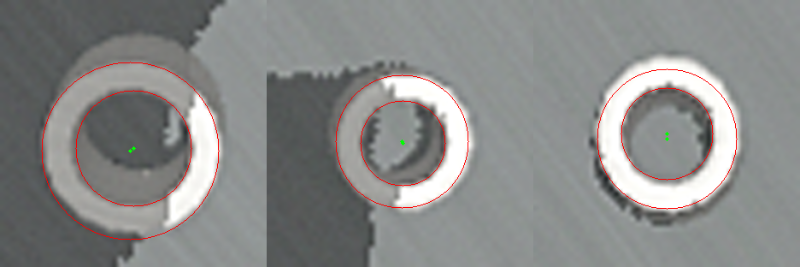

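```bash
python3 -m inch '[-2.6,-1.6,5,0,60, -5.3,-3.2,10,0,60, -5.3,-3.2,15,0,60, -5.3,-3.2,20,0,60, -5.3,-3.2,24,0,60, -5.3,-3.2,27,0,60, -5.3,-3.2,28.5,0,60, -5.3,-3.2,28.5,0,60, -5.3,-3.2,28.5,0,255, -5.3,-3.2,28.5,0,255, -5.3,-3.2,28.5,0,255, -5.3,-3.2,28.5,0,255]'; python3 -m inch '[0,0,0,0,255, 0,0,0,0,255, 0,0,-2,0,255, 0,0,-7,0,255, 0,0,-12,0,255, 0,0,-12,0,255, 0,0,-12,0,255]'; python3 -c "
from h import *
f=snap('wrist','w5');np.savez('w5.npz',**{k:np.array(v) for k,v in f.items()})
s=sense();p=s['position'];print(p,s['opening'])
for z in(7,18): print(proj(f,p+np.array([0,0,z])))"
```

```text
time: 13.72
position: [442.2, 238.8, 16.0]
eef_rot: [[0.63, 0.776, 0.001], [0.776, -0.63, 0.0], [0.001, 0.001, -1.0]]
wrist_force: [-0.9, -0.9, 9.2]
opening: 44.5
grip_force: 30.0
time: 14.6
position: [441.5, 238.2, 134.7]
eef_rot: [[0.631, 0.776, -0.001], [0.776, -0.631, -0.001], [-0.001, -0.0, -1.0]]
wrist_force: [-0.3, -0.3, -3.6]
opening: 45.1
grip_force: 30.0
[441.21636772 238.12017338 134.25072685] 45.03907276103974
[277.785185   273.60385353]
[277.63875993 283.21811076]
```

View pics/w5.png

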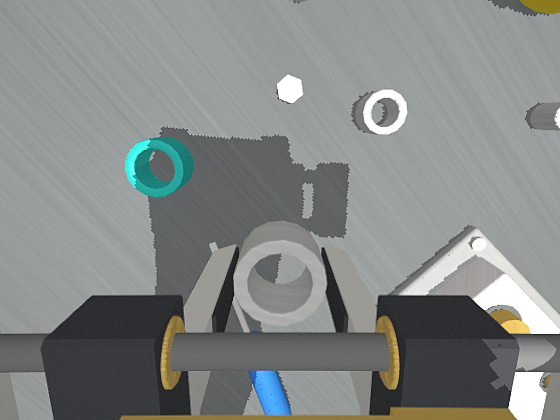

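The picture shows the wide sleeve held upright between the fingers, its top ring centred near (280,281). I'll measure the camera-to-gripper offset from it.

```bash
python3 - <<'E'
from h import *
f=dict(np.load('w5.npz'));s=sense();p=np.array(s['position']);R=np.array(s['eef_rot'])
g=cv2.cvtColor(f['img'],cv2.COLOR_RGB2GRAY)[200:345,200:360];k=4
c=cv2.GaussianBlur(cv2.resize(g,None,fx=k,fy=k,interpolation=cv2.INTER_CUBIC),(9,9),0)
z=p[2]+18;mm=np.linalg.norm(onz(f,(281,281),z)-onz(f,(280,281),z))
for r in(23,15.5):
    q=cv2.HoughCircles(c,cv2.HOUGH_GRADIENT,1.5,5,param1=60,param2=12,minRadius=int(r/mm*k*.93),maxRadius=int(r/mm*k*1.05))[0][0]
    px=(q[0]+.5)/k-.5+200,(q[1]+.5)/k-.5+200;w=onz(f,px,z);d=(w-p)
    print(r,np.round(px,1),q[2]*mm/k,'tool off',(R.T@d)[:2].round(2))
E
```

```text
23 [279.7 289.8] 23.957673073156087 tool off [-3.51  0.97]
15.5 [277.1 283.8] 14.521443097296471 tool off [-0.34 -0.29]
```

```bash
python3 -m inch '[-2,4,0,0,255, -4.2,9,0,0,255, -6.3,13.5,0,0,255, -8.4,17.8,0,0,255, -8.4,17.8,0,0,255, -8.4,17.8,3,0,255, -8.4,17.8,3,0,255, -8.4,17.8,3,0,255]'; python3 -c "
from h import *
s=sense();p=np.array(s['position']);R=np.array(s['eef_rot']);d=np.array([526.4,60.4,0])-p;print(p,(R.T@d).round(1),s['wrist_force'])"
```

```text
time: 15.65
position: [526.8, 62.0, 105.6]
eef_rot: [[0.63, 0.777, -0.001], [0.777, -0.63, 0.0], [-0.0, -0.001, -1.0]]
wrist_force: [-1.0, -0.2, -1.9]
opening: 44.6
grip_force: 30.0
[526.81698827  62.03528534 105.62910147] [ -1.5   0.8 105.6] [-1.02321689 -0.2048372  -1.86234468]
```

```bash
python3 -m inch '[-0.15,0.03,0,0,255, -0.15,0.03,0.6,0,255, -0.15,0.03,1.1,0,255, -0.15,0.03,1.5,0,255, -0.15,0.03,1.9,0,255, -0.15,0.03,2.3,0,255, -0.15,0.03,2.3,0,255]'
```

```text
time: 16.52
position: [526.2, 59.9, 82.1]
eef_rot: [[0.63, 0.776, -0.001], [0.776, -0.63, 0.0], [-0.0, -0.0, -1.0]]
wrist_force: [-0.2, -0.6, -4.2]
opening: 44.9
grip_force: 30.0
```

```bash
python3 -m inch '[0,0,0.4,0,255, 0,0,0.8,0,255, 0,0,1.1,0,255, 0,0,1.4,0,255, 0,0,1.6,0,255, 0,0,1.6,0,255]'
```

```text
time: 17.27
position: [526.6, 60.2, 67.7]
eef_rot: [[0.63, 0.777, 0.001], [0.777, -0.63, -0.001], [-0.0, 0.001, -1.0]]
wrist_force: [-11.5, -2.2, 28.4]
opening: 44.8
grip_force: 30.5
```

```bash
python3 -m inch '[0,0,-0.1,0,60, 0,0,-0.1,0,60, 0,0,-0.1,0,60, 0,0,-3,0,60, 0,0,-8,0,60, 0,0,-14,0,60, 0,0,-20,0,60, 2,-2.5,-23,0,40, 6,-6,-23,0,40, 6,-6,-23,0,40, 6,-6,-23,0,40, 6,-6,-23,0,40]'; python3 -c "
from h import *
from circ import meas
f=snap('wrist','w6');np.savez('w6.npz',**{k:np.array(v) for k,v in f.items()})
s=sense();p=np.array(s['position']);R=np.array(s['eef_rot']);print(p)
C=[]
for P,z,ro,ri in(((526.4,60.4),86,23,15.5),((555,251.5),30,17,10.5),((568.2,368.3),30,17,10.5)):
    px=proj(f,(*P,z));print(px)
    if 26<px[0]<530 and 26<px[1]<390: C.append(cv2.resize(meas(f,px,z,ro,ri),(312,312)))
cv2.imwrite('pics/c6.png',cv2.resize(np.hstack(C)[:,:,::-1],None,fx=.8,fy=.8))
"
```

```text
time: 18.77
position: [517.8, 143.3, 296.2]
eef_rot: [[0.631, 0.775, -0.0], [0.775, -0.631, -0.0], [-0.0, -0.0, -1.0]]
wrist_force: [0.0, 0.6, 0.8]
opening: 79.2
grip_force: 0.0
[517.76867134 143.33334186 296.24114663]
[330.37036583 241.54177571]
23 [331.  243.2] 22.5 [525.7  58.3]
15.5 [330.7 240.5] 16.4 [527.5  61.2]
[246.07748944  93.17892437]
17 [237.5 112.2] 16.8 [532.9 241.6]
10.5 [238.5 111.7] 10.9 [534.2 241.3]
[186.34949995  -1.79271147]
```

View pics/c6.png

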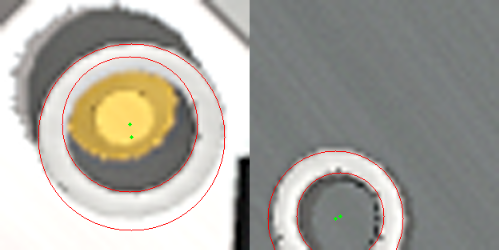

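The left crop shows the wide sleeve down over its thick spigot. On the right, narrow1 has been knocked and now sits near pixel (238,112). I'll re-measure it.

```bash
python3 -c "
from h import *
from circ import meas
f=snap('wrist')
meas(f,(238.,112.),30,17,10.5)
s=sense();p=np.array(s['position']);R=np.array(s['eef_rot']);print(p)
for q in ((533.5,241.5,14),): print(((R.T@(np.array(q)-p))/10).round(2))
"
```

```text
17 [238.2 112.2] 16.5 [533.6 241.1]
10.5 [238.5 111.7] 11.0 [534.2 241.4]
[517.73636279 143.48060697 296.30106841]
[ 8.61 -4.96 28.23]
```

```bash
python3 -m inch '[3,-1.7,4,0,60, 6,-3.4,8,0,60, 8.6,-5,12,0,60, 8.6,-5,17,0,60, 8.6,-5,22,0,60, 8.6,-5,26,0,60, 8.6,-5,28.2,0,60, 8.6,-5,28.2,0,60, 8.6,-5,28.2,0,255, 8.6,-5,28.2,0,255, 8.6,-5,28.2,0,255, 8.6,-5,28.2,0,255]'; python3 -m inch '[0,0,0,0,255, 0,0,0,0,255, 0,0,0,0,255, 0,0,-4,0,255, 0,0,-9,0,255, 0,0,-12,0,255, 0,0,-12,0,255]'; python3 -c "
from h import *
f=snap('wrist','w7')
s=sense();p=np.array(s['position']);R=np.array(s['eef_rot']);print(p)
for q in ((451,51.2,p[2]),(535.6,-15,p[2])): print(((R.T@(np.array(q)-p))/10).round(2))
"
```

```text
time: 20.38
position: [533.2, 242.6, 14.8]
eef_rot: [[0.63, 0.776, 0.0], [0.776, -0.63, 0.0], [0.0, 0.0, -1.0]]
wrist_force: [0.9, -0.7, 0.8]
opening: 35.4
grip_force: 0.6
time: 21.25
position: [533.9, 243.1, 136.5]
eef_rot: [[0.63, 0.776, 0.003], [0.776, -0.63, 0.001], [0.003, 0.002, -1.0]]
wrist_force: [0.8, 0.7, -0.9]
opening: 33.8
grip_force: 30.0
[533.19890132 242.5297082  134.82724244]
[-2.003e+01  5.680e+00 -1.000e-02]
[-19.84  16.42  -0.  ]
```

```bash
python3 -m inch '[-5,1.4,0,0,255, -10,2.8,0,0,255, -15,4.2,0,0,255, -20,5.6,0,0,255, -20,5.6,1,0,255, -20,5.6,3,0,255, -20,5.6,3,0,255, -20,5.6,3,0,255, -20,5.6,3,0,255]'; python3 -c "
from h import *
s=sense();p=np.array(s['position']);R=np.array(s['eef_rot']);d=np.array([451,51.2,66.5])-p;print(p,(R.T@d).round(1),s['wrist_force'])"
```

```text
time: 22.42
position: [450.6, 52.4, 104.8]
eef_rot: [[0.63, 0.777, 0.0], [0.777, -0.63, 0.0], [0.0, 0.0, -1.0]]
wrist_force: [-0.4, -0.2, -1.2]
opening: 33.2
grip_force: 30.0
[450.64654494  52.40510776 104.82126102] [-0.7  1.  38.3] [-0.35348299 -0.15661825 -1.1952947 ]
```

```bash
python3 -m inch '[-0.03,0.05,0,0,255, -0.03,0.05,0.6,0,255, -0.03,0.05,1.1,0,255, -0.03,0.05,1.6,0,255, -0.03,0.05,2,0,255, -0.03,0.05,2.4,0,255, -0.03,0.05,2.4,0,255]'
```

```text
time: 23.3
position: [450.4, 51.5, 80.2]
eef_rot: [[0.63, 0.776, -0.001], [0.776, -0.63, 0.0], [-0.0, -0.0, -1.0]]
wrist_force: [1.0, 0.2, -1.2]
opening: 33.6
grip_force: 30.0
```

Bottom at about 66 mm with no contact force, so it is on the spigot. Continuing down.

```bash
python3 -m inch '[0,0,0.4,0,255, 0,0,0.8,0,255, 0,0,1.1,0,255, 0,0,1.4,0,255, 0,0,1.55,0,255, 0,0,1.55,0,255]'
```

```text
time: 24.05
position: [450.9, 51.9, 66.0]
eef_rot: [[0.63, 0.777, 0.001], [0.777, -0.63, -0.001], [-0.0, 0.001, -1.0]]
wrist_force: [-10.2, -0.3, 33.8]
opening: 33.8
grip_force: 30.0
```

```bash
python3 -m inch '[0,0,-0.1,0,60, 0,0,-0.1,0,60, 0,0,-0.1,0,60, 0,0,-3,0,60, 0,0,-8,0,60, 0,0,-14,0,60, 4,-1.5,-18,0,60, 9,-3.5,-21,0,60, 14,-5.5,-23,0,60, 18,-7,-23,0,60, 21.3,-8.4,-23,0,60, 21.3,-8.4,-23,0,60]'; python3 -m inch '[0,0,0,0,60, 0,0,0,0,60]'; python3 -c "
from h import *
f=snap('wrist','w8');np.savez('w8.npz',**{k:np.array(v) for k,v in f.items()})
from circ import meas
px=proj(f,(568.2,368.3,30));print(px)
cv2.imwrite('pics/c8.png',meas(f,px,30,17,10.5)[:,:,::-1])
s=sense();p=np.array(s['position']);R=np.array(s['eef_rot']);print(p)
for q in ((568.2,368.3,14),): print(((R.T@(np.array(q)-p))/10).round(2))
"
```

```text
time: 25.55
position: [519.2, 272.3, 294.3]
eef_rot: [[0.628, 0.778, -0.002], [0.778, -0.628, 0.001], [-0.0, -0.002, -1.0]]
wrist_force: [0.7, -0.0, -0.1]
opening: 71.7
grip_force: 0.0
time: 25.8
position: [519.8, 268.7, 295.0]
eef_rot: [[0.631, 0.775, 0.0], [0.775, -0.631, -0.001], [-0.0, 0.001, -1.0]]
wrist_force: [0.2, 0.2, -0.4]
opening: 72.0
grip_force: 0.0
[257.786368    92.87692988]
17 [257.   92.7] 17.6 [567.6 369.1]
10.5 [258.2  92.7] 11.0 [568.7 368.1]
[519.82508116 268.79345751 295.10263569]
[10.77 -2.55 28.11]
```

View pics/w8.png

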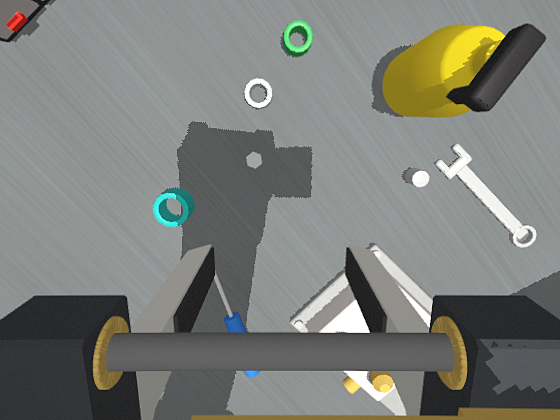

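Narrow2 is still at (258,93), and nothing crowds it. I'll pick it.

```bash
python3 -m inch '[4,-1,4,0,60, 8,-2,8,0,60, 10.8,-2.6,12,0,60, 10.8,-2.6,17,0,60, 10.8,-2.6,22,0,60, 10.8,-2.6,26,0,60, 10.8,-2.6,28.1,0,60, 10.8,-2.6,28.1,0,60, 10.8,-2.6,28.1,0,255, 10.8,-2.6,28.1,0,255, 10.8,-2.6,28.1,0,255, 10.8,-2.6,28.1,0,255]'; python3 -m inch '[0,0,0,0,255, 0,0,0,0,255, 0,0,0,0,255, 0,0,-4,0,255, 0,0,-9,0,255, 0,0,-14,0,255, 0,0,-14,0,255, 0,0,-14,0,255]'; python3 -c "
from h import *
s=sense();p=np.array(s['position']);R=np.array(s['eef_rot']);print(p)
for q in ((535.6,-15,p[2]),(568.2,368.5,p[2])): print(((R.T@(np.array(q)-p))/10).round(2))
"
```

```text
time: 27.35
position: [567.7, 370.1, 14.4]
eef_rot: [[0.63, 0.776, 0.0], [0.776, -0.63, 0.0], [0.0, 0.0, -1.0]]
wrist_force: [1.9, -0.4, 0.9]
opening: 35.0
grip_force: 0.7
time: 28.35
position: [567.3, 369.6, 153.1]
eef_rot: [[0.63, 0.776, -0.001], [0.776, -0.63, -0.001], [-0.001, -0.0, -1.0]]
wrist_force: [-0.0, 0.4, -1.7]
opening: 33.2
grip_force: 30.0
[567.25408296 369.620002   153.09372689]
[-3.185e+01  2.179e+01  3.000e-02]
[-0.03  0.14  0.  ]
```

```bash
python3 -m inch '[-5,3.4,0,0,255, -10,6.8,0,0,255, -15,10.2,0,0,255, -20,13.7,0,0,255, -25,17.1,0,0,255, -29,19.8,0,0,255, -31.8,21.75,0,0,255, -31.8,21.75,2,0,255, -31.8,21.75,4,0,255, -31.8,21.75,4.8,0,255, -31.8,21.75,4.8,0,255, -31.8,21.75,4.8,0,255]'; python3 -c "
from h import *
s=sense();p=np.array(s['position']);R=np.array(s['eef_rot']);d=np.array([535.6,-15,66.5])-p;print(p,(R.T@d).round(1),s['wrist_force'])"
```

```text
time: 29.85
position: [536.2, -13.3, 106.3]
eef_rot: [[0.63, 0.777, 0.0], [0.777, -0.63, 0.0], [0.0, 0.0, -1.0]]
wrist_force: [-0.2, 0.5, -1.0]
opening: 33.1
grip_force: 30.0
[536.21566458 -13.34044487 106.31764196] [-1.7  0.6 39.8] [-0.19345255  0.53336958 -0.99435716]
```

X −1.7+0.5 = −1.2; Y 0.6−0.5 ≈ 0.1.

```bash
python3 -m inch '[-0.12,0.01,0,0,255, -0.12,0.01,0.6,0,255, -0.12,0.01,1.1,0,255, -0.12,0.01,1.6,0,255, -0.12,0.01,2,0,255, -0.12,0.01,2.5,0,255, -0.12,0.01,2.5,0,255]'
```

```text
time: 30.72
position: [535.0, -14.9, 80.6]
eef_rot: [[0.63, 0.776, -0.001], [0.776, -0.63, 0.0], [-0.0, -0.001, -1.0]]
wrist_force: [-0.9, -0.4, -1.3]
opening: 33.3
grip_force: 30.0
```

```bash
python3 -m inch '[0,0,0.4,0,255, 0,0,0.8,0,255, 0,0,1.1,0,255, 0,0,1.4,0,255, 0,0,1.6,0,255, 0,0,1.6,0,255]'; python3 -m inch '[0,0,-0.1,0,60, 0,0,-0.1,0,60, 0,0,-0.1,0,60, 0,0,-0.1,0,60, 0,0,-3,0,60, 0,0,-8,0,60, 0,0,-14,0,60, -2,-2,-19,0,0, -5,-5,-23,0,0, -5,-5,-23,0,0, -5,-5,-23,0,0, -5,-5,-23,0,0]'; python3 -c "
from h import *
f=snap('wrist','w9');np.savez('w9.npz',**{k:np.array(v) for k,v in f.items()})
a=f['img'][:,:,::-1];print(sense()['position'])
b=snap('side','d9')['img'][:,:,::-1]
cv2.imwrite('pics/z9.png',np.hstack([cv2.resize(a[100:330,170:400],(400,400)),cv2.resize(b[220:320,255:370],(400,348))[:348] if 0 else cv2.resize(b[215:315,260:360],(400,400),interpolation=cv2.INTER_CUBIC)]))
px=proj(f,(622.9,-163,178));print(px)
"
```

```text
time: 31.48
position: [535.3, -14.8, 66.0]
eef_rot: [[0.63, 0.776, 0.0], [0.776, -0.63, -0.001], [-0.001, 0.001, -1.0]]
wrist_force: [-9.9, -1.0, 25.1]
opening: 33.0
grip_force: 30.0
time: 32.98
position: [465.0, -22.1, 293.9]
eef_rot: [[0.63, 0.777, -0.002], [0.777, -0.63, 0.002], [0.0, -0.002, -1.0]]
wrist_force: [0.0, 0.1, 0.5]
opening: 93.7
grip_force: 0.0
[465.02353681 -21.98264597 293.8729868 ]
[528.40042983 224.61033209]
```

View pics/z9.png

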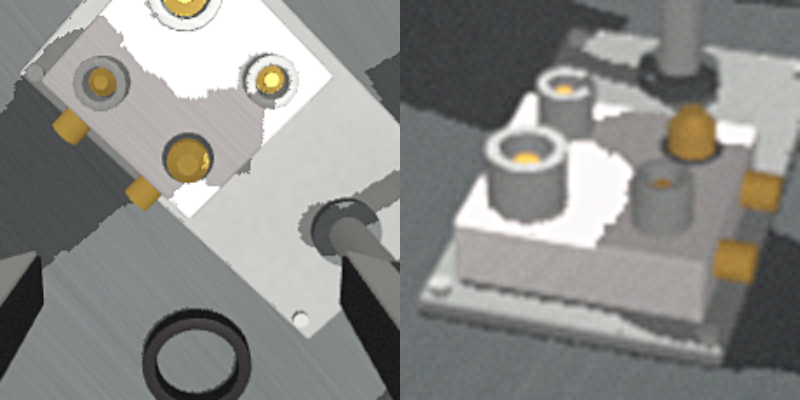

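The picture shows three sleeves seated flat on the block (wide on one thick spigot, narrow on both thin ones); the other thick spigot is empty because wide2 is absent. Next is the guard grip.

```bash
python3 -m inch '[-0.3,5.5,0,0,0, -0.6,11,0,0,0, -0.8,16.5,0,0,0, -1,21.1,0,0,0, -1,21.1,0,0,0, -1,21.1,4,0,0, -1,21.1,8,0,0, -1,21.1,11,0,0, -1,21.1,12.4,0,0, -1,21.1,12.4,0,255, -1,21.1,12.4,0,255, -1,21.1,12.4,0,255]'; python3 -m inch '[0,0,0,0,255, 0,0,0,0,255, 0,0,0,0,255, 0,0,0,0,255, 0,0,0,0,255, 0,0,0,0,255, 0,0,0,0,255]';  python3 -c "
from h import *
s=sense();R=np.array(s['eef_rot']);p=np.array(s['position']);X,Y=R[:2,0],R[:2,1]
H=np.array([513.9,-150.6]);v=p[:2]-H;yaw=np.radians(6.95);ys=np.array([-np.sin(yaw),np.cos(yaw)]);xs=np.array([ys[1],-ys[0]])
th=np.arctan2(v@xs,v@ys);print(p,s['opening'],np.hypot(*v),th,p[:2])
for t in list(np.linspace(th,0,13)[1:])+[-.02,-.04]:
    d=110*(np.cos(t)*ys+np.sin(t)*xs)-110*(np.cos(th)*ys+np.sin(th)*xs);print(round(t,2),(d@X/10).round(2),(d@Y/10).round(2))
print(H+110*ys)"
```

```text
time: 34.58
position: [622.9, -163.0, 172.0]
eef_rot: [[0.63, 0.776, 0.001], [0.776, -0.63, -0.0], [0.001, 0.001, -1.0]]
wrist_force: [0.5, -0.1, -0.3]
opening: 67.4
grip_force: 0.0
time: 35.45
position: [623.1, -163.2, 171.0]
eef_rot: [[0.63, 0.776, 0.001], [0.776, -0.63, -0.0], [0.001, 0.001, -1.0]]
wrist_force: [7.6, -1.2, -2.8]
opening: 23.4
grip_force: 30.0
[ 623.057112   -163.23337516  170.95905239] 23.388036700027445 109.88574642395328 1.80731977672518 [ 623.057112   -163.23337516]
1.66 1.33 -0.99
1.51 2.49 -2.17
1.36 3.46 -3.51
1.2 4.22 -4.98
1.05 4.75 -6.55
0.9 5.04 -8.18
0.75 5.08 -9.83
0.6 4.87 -11.47
0.45 4.42 -13.07
0.3 3.74 -14.57
0.15 2.83 -15.96
0.0 1.73 -17.2
-0.02 1.57 -17.35
-0.04 1.41 -17.5
[500.58965491 -41.40826628]
```

```bash
python3 -m inch '[1.33,-0.99,0,-0.07,255, 2.49,-2.17,0,-0.15,255, 3.46,-3.51,0,-0.22,255, 4.22,-4.98,0,-0.3,255, 4.75,-6.55,0,-0.37,255, 5.04,-8.18,0,-0.45,255, 5.08,-9.83,0,-0.52,255, 4.87,-11.47,0,-0.6,255, 4.42,-13.07,0,-0.67,255, 3.74,-14.57,0,-0.75,255, 2.83,-15.96,0,-0.82,255, 1.73,-17.2,0,-0.9,255]'; python3 -m inch '[0,0,0,0,255, 0,0,0,0,255]'; python3 -c "
from h import *
s=sense();R=np.array(s['eef_rot']);p=np.array(s['position'])
print(p,(R.T[:2,:2]@(np.array([500.6,-41.4])-p[:2])).round(1),s['wrist_force'])"
```

```text
time: 36.95
position: [500.2, -39.7, 171.4]
eef_rot: [[-0.221, 0.975, 0.002], [0.975, 0.221, 0.001], [0.001, 0.003, -1.0]]
wrist_force: [7.1, 6.4, 3.6]
opening: 23.5
grip_force: 30.0
time: 37.2
position: [499.7, -40.0, 171.4]
eef_rot: [[-0.217, 0.976, 0.0], [0.976, 0.217, 0.001], [0.001, 0.0, -1.0]]
wrist_force: [-4.1, 6.9, 6.9]
opening: 23.4
grip_force: 30.0
[499.69093547 -40.02497075 171.37771378] [-1.5  0.6] [-4.09152554  6.94232674  6.88096675]
```

```bash
python3 -m inch '[0,0,0,0,0, 0,0,0,0,0, 0,0,0,0,0, 0,0,-4,0,0, 0,0,-9,0,0, -1,-0.3,-12.2,0,0, -2,-0.6,-12.2,0,0, -2,-0.6,-12.2,0,0, -2,-0.6,-12.2,0,0]'; python3 -c "
from h import *
f=snap('wrist','w10')
print(sense()['position'],sense()['eef_rot'])
H=np.array([513.9,-150.6]);yaw=np.radians(6.95);ys=np.array([-np.sin(yaw),np.cos(yaw)]);xs=np.array([ys[1],-ys[0]])
a=f['img'][:,:,::-1].copy()
C=H+170*ys
for z,h,c in((148,85,(0,0,255)),(52,70,(0,255,0))):
    pts=[proj(f,(*(C+h*i*xs+h*j*ys),z)) for i,j in((1,1),(1,-1),(-1,-1),(-1,1))];cv2.polylines(a,[np.int32(np.round(pts))],True,c,1)
cv2.imwrite('pics/z10.png',a)"
```

```text
time: 38.33
position: [497.9, -61.7, 292.1]
eef_rot: [[-0.217, 0.976, -0.001], [0.976, 0.217, 0.001], [0.001, -0.001, -1.0]]
wrist_force: [-0.4, 0.2, -0.6]
opening: 94.1
grip_force: 0.0
[497.94764614 -61.51480703 292.20615646] [[-2.16872686e-01  9.76199196e-01 -1.16961026e-03]
 [ 9.76199486e-01  2.16873538e-01  6.57940254e-04]
 [ 8.95938261e-04 -9.99083661e-04 -9.99999100e-01]]
```

View pics/z10.png

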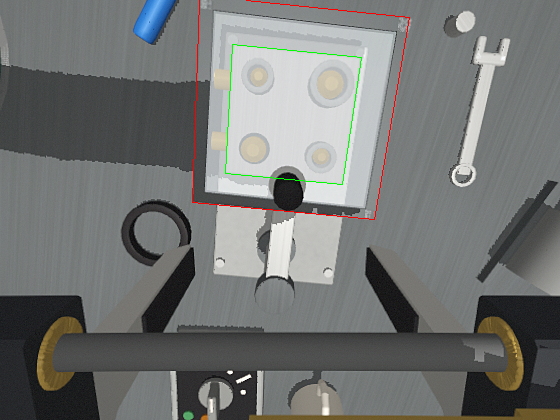

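The picture shows the pane squarely over the block, parallel to the drawn outline, with all seated sleeves beneath it. Next is the selector.

```bash
python3 -m inch '[-5.8,-1.7,0,0,0, -11.6,-3.5,0,0,0, -17.4,-5.2,0,0,0, -23.2,-7,0,0,0, -28.9,-8.8,0,0,0, -28.9,-8.8,0,0,0, -28.9,-8.8,5,0,0, -28.9,-8.8,10,0,60, -28.9,-8.8,15,0,60, -28.9,-8.8,15,0,60]'; python3 -c "
from h import *
s=sense();f=snap('wrist','w11')
p=np.array(s['position']);R=np.array(s['eef_rot']);print(p,(R.T@(np.array([475,-363,72])-p)).round(1))
cv2.imwrite('pics/z11.png',cv2.resize(f['img'][140:320,160:400,::-1],(720,540),interpolation=cv2.INTER_CUBIC))"
```

```text
time: 39.62
position: [473.7, -361.2, 140.2]
eef_rot: [[-0.218, 0.976, -0.004], [0.976, 0.218, 0.004], [0.005, -0.003, -1.0]]
wrist_force: [0.2, 0.1, 0.8]
opening: 72.2
grip_force: 0.0
[ 473.71206099 -361.18331099  140.18148807] [-2.4  1.1 68.2]
```

View pics/z11.png

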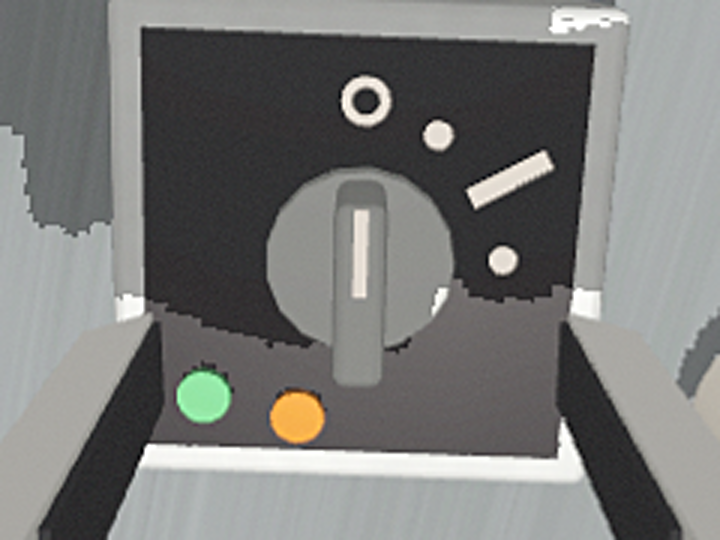

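The selector points at the ring (off), with its pointer line at about (360,250) in the crop and the ring at (366,100). I'll grip it and turn it 60° clockwise.

```bash
python3 -m inch '[-0.2,0.1,3,0,60, -0.2,0.1,5.5,0,60, -0.2,0.1,6.8,0,60, -0.2,0.1,6.8,0,60, -0.2,0.1,6.8,0,255, -0.2,0.1,6.8,0,255, -0.2,0.1,6.8,0,255, -0.2,0.1,6.8,0,255, -0.2,0.1,6.8,0,255, -0.2,0.1,6.8,0,255, -0.2,0.1,6.8,0,255, -0.2,0.1,6.8,0,255]'; python3 -m inch '[0,0,0,0,255, 0,0,0,0,255, 0,0,0,0,255, 0,0,0,0.15,255, 0,0,0,0.3,255, 0,0,0,0.45,255, 0,0,0,0.6,255, 0,0,0,0.75,255, 0,0,0,0.9,255, 0,0,0,1.05,255, 0,0,0,1.05,255, 0,0,0,1.05,255]'; python3 -m inch '[0,0,0,0,0, 0,0,0,0,0, 0,0,0,0,0, 0,0,0,0,0, 0,0,-4,0,0, 0,0,-8,0,0, 0,0,-12,0,0, 0,0,-16,0,0, 0,0,-16,0,0, 0,0,-16,0,0]'; python3 -c "
from h import *
f=snap('wrist','w12');g=snap('scene','s12');print(sense()['position'])
q=np.zeros((600,800,3),np.uint8);q[:300,:400]=cv2.resize(f['img'][130:280,180:380,::-1],(400,300),interpolation=cv2.INTER_CUBIC)
q[:,400:]=0
q[300:600]=cv2.resize(g['img'][160:280,120:440,::-1],(800,300),interpolation=cv2.INTER_CUBIC);cv2.imwrite('pics/z12.png',q)"
```

```text
time: 41.18
position: [474.6, -365.5, 74.9]
eef_rot: [[-0.215, 0.977, -0.003], [0.977, 0.215, -0.0], [0.0, -0.003, -1.0]]
wrist_force: [-10.8, 0.4, 10.0]
opening: 11.7
grip_force: 30.0
time: 42.68
position: [473.5, -365.1, 74.8]
eef_rot: [[0.74, 0.673, -0.006], [0.673, -0.74, 0.0], [-0.004, -0.004, -1.0]]
wrist_force: [-18.6, 2.6, 16.1]
opening: 11.7
grip_force: 30.0
time: 43.92
position: [476.0, -364.8, 234.2]
eef_rot: [[0.739, 0.673, -0.001], [0.673, -0.739, 0.0], [-0.0, -0.001, -1.0]]
wrist_force: [-0.3, -0.6, -0.0]
opening: 93.9
grip_force: 0.0
[ 475.82159043 -364.68745191  233.78253977]
```

View pics/z12.png

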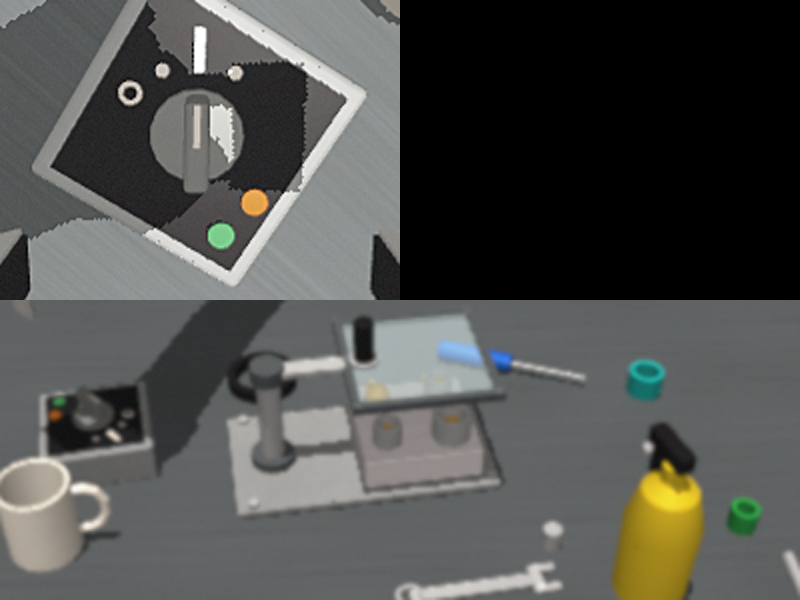

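The wrist crop shows the pointer (197,128) aimed at the long line (200,48). In the scene view, the guard is closed over the seated sleeves and the mug and bottle are undisturbed. Nothing is being touched, so I'm handing in.

```bash
python3 -c "
from h import *
print(order.finish_job())"
```

```text
the job is handed in; nothing more can be done
None
```

The job is handed in at about 44 s with no verdict returned: selector turned off first, all three sleeves found on the bench (wide2 was absent) seated on matching spigots, guard swung back square over the block, and the selector then turned to the long white line.

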